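Put four tools away in their fitted plywood inserts

ROBOT

A 6-joint arm with a two-finger parallel gripper is mounted at the origin on a cart in front of the work surface, level with it; the furniture and walls round the work are solid. World frame = base frame: x ahead of the robot, y to its left, z up, the work surface at z = 0. Lengths are in m, angles in degrees, forces in N, time in s.
With the tool pointing down it reaches from about 0.35 to 0.8 m from the base axis. Payload 7.3 kg.
Tool frame: the origin (TCP) lies on the mounting face of the last link; the fingertips stand 173 mm ahead of it and the grasp point (between the pads) lies env.grasp_offset ahead of it (env.grasp_offset is the distance from the TCP to the grasp point, in m); z points along the fingers, y is the direction in which the jaws open and shut (so a half turn about z gives the same grasp; the last joint's range is limited). The gripper opens to 85 mm and grips with 20 to 120 N. Pads are 22 mm wide; open, the fingers measure 114 mm over their backs; the gripper's body (76 mm by 85 mm) begins 54 mm behind the grasp point. The pads swing forward as they close: fully open they stand 13 mm farther back than shut.
Start: joints at [-85.313, 19.595, 87.324, -0, 73.075, -8.365], TCP at [0.119, -0.511, 0.405] pointing down, gripper open.
Joint ranges: [-145.02, 145.02], [-44.19, 115.74], [2.07, 154.8], [-57.11, 237.11], [16.16, 152.29], [-177.93, 177.93]. Speed limits (degrees/s): [147.25, 147.25, 180, 180, 180, 180].

INTERFACE

Orientations are given as a 3x3 rotation matrix whose columns are the frame's x, y, z axes.
In Python, from plant import status, snapshot, camera_params, ticket, env gives the robot as it stands.
- The arm moves only by the tool servo_tool, never from a script. Its argument "deltas" is text: rows parted by semicolons, each of 4 numbers parted by spaces: the shift along the tool's x, y, z in cm, then the turn about the tool's z in degrees. A call has 1 to 20 rows; each row shifts and turns the commanded pose from where the row before left it, along the tool's axes as they then stand; what a row does not reach is not made up. A row lasts 1/8 s, in which the tool goes at most 62.5 mm and 10.7 degrees, less where a joint would pass 70% of its speed; a pose out of reach is approached as far as the arm can. A call with a gripper value outside its range is refused whole. "jaw" is the closure in counts, from 0 (fully open) to 255 (shut), set as the call begins (left out, the last holds). The fingers move at their own pace and stop on an object; "newtons" is the grip in N (left out, the last holds). Time passes only in rows, so rows that do not move let the fingers close. It gives the time, the measured TCP pose, the force and the opening at its end, in the units of the state.
- status.observe(): the state, without advancing time (a new reading comes with each control period).
- snapshot(name): name is "scene" or "top" or "wrist"; returns the picture (384x512x3 uint8, red, green, blue); there is no depth.
- camera_params(name): a dict with "fx", "fy", "cx", "cy" (pixels), "world_from_camera" (4x4, takes a point from camera to world coordinates). Camera axes: x right, y up, looking along -z (the intrinsics and any distortion apply to the point x, -y, -z); pixel columns grow to the right and rows downward; lengths in m; the calibration is good to about 2 mm. The wrist camera is an equidistant fisheye: a pixel r from the principal point sees the ray r / f radians off the axis. A picture is of the moment at which its call begins: read the wrist's pose just before it. camera_params takes no time and is no camera call; for the wrist camera it gives the pose at the moment of the call.
- ticket.finish_job(): hands the job in, once; it reports no verdict.
The state is a dict: "time_s": time; "joint_pos": joint angles; "qvel": joint speeds; "tau": joint torques, N m; "tcp_pos": TCP position; "tcp_rot": TCP orientation; "contact_force": force on the tool from outside, world axes, zero at the start; "wrist_torque": the same for the moment, N m; "width": finger opening in m.
Only numpy, scipy, OpenCV 4.12 (cv2) and the standard library are available. Lean on these libraries where they do the work, as an engineer would, in place of code of your own. Each camera call takes 0.05 s, during which the arm holds its last target.

TASK

Put the four loose tools away: lay the block plane, the tape measure, the black screwdriver and the spring clamp each into the plywood insert whose cut-out has its shape, lying the way round the cut-out shows and right down on the dark blue bottom. Let go of every tool and leave it lying still in its insert.

Things in the scene. Friction and masses are not known exactly. Their poses are not given: they have to be found in the camera images.
- block_plane: Small metal block plane, 150 long (x) x 42 (y) x 51 mm high, 0.6 kg, a round wooden knob at each end; stands on its flat sole. Origin: centre of the sole; x along it, z up. Grip it across the 42 mm side walls (5 to 28 mm over the sole, x = -50 to 40 mm, best near x = 0).
- tape_measure: Grey-green tape measure standing on edge, 37 (x) x 100 (y) x 66 mm high, 0.28 kg. The case is 33 mm thick (x), from y = -20 to 50 mm, 62 mm high; the metal end hook sticks out low to y = -50 mm. Origin: centre of the whole outline, on the underside; z up. Grip the case across x near y = 15 mm.
- driver_black: Black screwdriver lying flat (not the red one in the tray), 169 mm long (x), 0.07 kg. Handle 28 to 31 mm thick from x = -85 to 6 mm, thin blade on to x = 85 mm. Its handle is faceted: it lies rolled up to 0.7 rad about its length, which is of no matter but tilts this frame (origin at mid-length, 14 mm off the axis), so go by the two points below. Grip the handle near x = -26 mm.
- spring_clamp: Black spring clamp lying flat (not the pliers in the tool tray), 51 (x) x 129 (y) x 24 mm high, 0.09 kg, rigid here. Two handles spread to 51 mm at the +y end (y = 6 to 64 mm); the narrow jaws, 24 mm over both, run from y = -18 to -65 mm. Origin: centre of the outline, on the underside; z up. Grip across x near y = -25 mm.
- insert_plane: Fixed plywood tool insert, a light block 196 x 92 mm, 18 mm high, with brass screws at its corners; in it a 12 mm deep cut-out with a dark blue bottom 6 mm over the table. Cut-out: a plain 162 x 54 mm rectangle along x, with finger notches across y, 42 mm wide from x = -21 to 21 mm, out to y = 41 mm either side. Origin: centre of the underside. With the tool home the two origins lie over each other, axes alike. The plane may also lie the other way round.
- insert_tape: Fixed plywood tool insert, a light block 196 x 92 mm, 18 mm high, with brass screws at its corners; in it a 12 mm deep cut-out with a dark blue bottom 6 mm over the table. The shortest cut-out: along y, 46 mm wide from y = -26 to 56, and a 32 mm slot for the hook from y = -56 to -26; finger notches out to x = 41 mm either side at y = -6 to 36. Origin: centre of the underside. With the tool home the two origins lie over each other, axes alike.
- insert_driver: Fixed plywood tool insert, a light block 196 x 92 mm, 18 mm high, with brass screws at its corners; in it a 12 mm deep cut-out with a dark blue bottom 6 mm over the table. Cut-out along x: 40 mm wide for the handle from x = -91 to 12, then a narrow 24 mm slot for the blade to x = 91; finger notches out to y = 41 mm either side at x = -47 to -5. Origin: centre of the underside. Home: the tool's length over x, its middle over this origin.
- insert_clamp: Fixed plywood tool insert, a light block 196 x 92 mm, 18 mm high, with brass screws at its corners; in it a 12 mm deep cut-out with a dark blue bottom 6 mm over the table. Cut-out along y: 64 mm wide for the handles from y = -4 to 70, 36 mm wide for the jaws from y = -71 to -4; finger notches out to x = 41 mm either side at y = -46 to -4. Origin: centre of the underside. With the tool home the two origins lie over each other, axes alike.
- driver_handle (a point): Point on the axis of the black screwdriver's handle, 40 mm behind the middle of the tool's length, about 14 mm above what it lies on. Home: at x = -40, y = 0, z = 20 mm in insert_driver's frame.
- driver_shank (a point): Point on the axis of the black screwdriver's blade, 45 mm ahead of the middle of the tool's length (85 mm from driver_handle), about 6 mm above what it lies on. Home: at x = 45, y = 0, z = 12 mm in insert_driver's frame.

How it is judged:
By the outcome, as a careful person would: the job done as asked, in the order asked, and still so for the second after the job is handed in, with the robot touching nothing.
It also fails if it takes over 109 s, if anything falls off the work surface, if the arm or the gripper's body presses on something with over 40 N, if the wrist force passes 120 N, or if a joint passes its speed limit or range.

## Working session

There is one attempt and no reset: what is moved stays moved. The work goes in short steps, Python scripts to look and compute and a tool call to move; the robot and the scene stay as the last step left them, time stands still between calls to the robot, and variables do not carry over. Pictures are saved under pics/ and viewed, and the job is handed in when it is done.

Besides the shell and the picture viewer there is one more tool, called after "Emit:" by a JSON object that holds its "name" and its "arguments", one argument or row to a line. servo_tool: Moves the arm, as the interface text tells. Its arguments: {"type":"object","properties":{"deltas":{"type":"string"},"jaw":{"type":"number"},"newtons":{"type":"number"}},"required":["deltas"]}

```bash
ls; mkdir -p pics; python3 - <<'E'
from plant import status, snapshot, camera_params, ticket, env
import cv2,numpy as np
print(status.observe(), env.grasp_offset)
for n in ["scene","top"]:
    p=camera_params(n);print(n,p)
    im=snapshot(n);cv2.imwrite(f"pics/{n}0.png",im[:,:,::-1])
E
```

```text
pics
{'time_s': 0.0, 'joint_pos': array([-8.53140619e+01,  1.96355228e+01,  8.73788826e+01, -1.13220541e-03,
        7.30755630e+01, -8.36759327e+00]), 'qvel': array([ 0.08004798, -0.06287922,  0.02832829,  0.03441513, -0.03648424,
        0.05842348]), 'tau': array([-5.14027524e-04, -4.33682227e+01, -2.46010190e+01, -1.78407868e-04,
        7.89735495e-03, -1.96846520e-05]), 'tcp_pos': array([ 0.11856238, -0.51128328,  0.40402397]), 'tcp_rot': array([[ 9.74158181e-01,  2.25866812e-01, -1.47121085e-04],
       [ 2.25866762e-01, -9.74156949e-01,  1.56345156e-03],
       [ 2.09812791e-04, -1.55627889e-03, -9.99998767e-01]]), 'contact_force': array([-0.66508144,  0.66502664, -0.25988931]), 'wrist_torque': array([-0.00400074, -0.0054141 , -0.01620131]), 'width': 0.08498659571853137} 0.1547
scene {'fx': 416.4078680579073, 'fy': 416.4078680579073, 'cx': 249.64440279107546, 'cy': 199.8702487901469, 'world_from_camera': array([[-0.75843014,  0.43547551, -0.48491731, -0.03304203],
       [-0.65150603, -0.5270946 ,  0.54562916,  0.56553262],
       [-0.01798915,  0.72974815,  0.68347935,  0.7732571 ],
       [ 0.        ,  0.        ,  0.        ,  1.        ]])}
top {'fx': 475.81189583647244, 'fy': 475.81189583647244, 'cx': 254.43474690319485, 'cy': 193.40946464045018, 'world_from_camera': array([[-0.02441406,  0.99426206, -0.10414851,  0.32324643],
       [-0.99959809, -0.02277712,  0.01687807, -0.01675525],
       [ 0.01440902,  0.10451871,  0.99441853,  1.56774236],
       [ 0.        ,  0.        ,  0.        ,  1.        ]])}
```

View pics/scene0.png

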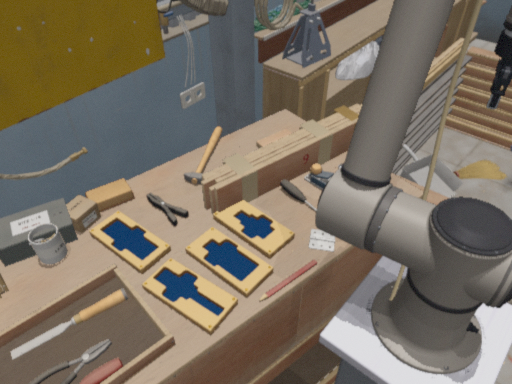

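View pics/top0.png

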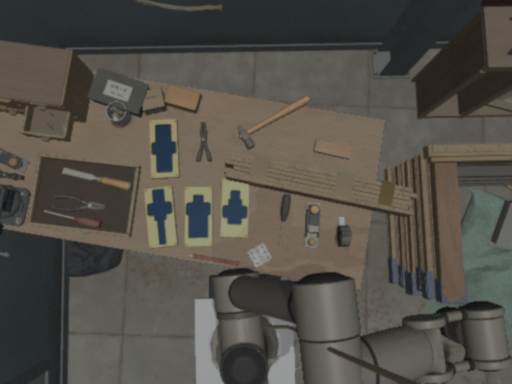

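The top view shows the driver at about (284,215), the plane at (312,225), the tape at (344,232) and the clamp at (204,142). The four inserts are at (163,148), (160,216), (198,216) and (235,208). I'll enlarge the picture.

```bash
python3 - <<'E'
import cv2
im=cv2.imread("pics/top0.png")
cv2.imwrite("pics/top0a.png",cv2.resize(im[110:255,140:265],None,fx=4.1,fy=4.1,interpolation=cv2.INTER_CUBIC))
cv2.imwrite("pics/top0b.png",cv2.resize(im[120:275,215:395],None,fx=3.8,fy=3.8,interpolation=cv2.INTER_CUBIC))
im=cv2.imread("pics/scene0.png")
cv2.imwrite("pics/scene0a.png",cv2.resize(im[170:340,80:340],None,fx=3,fy=3,interpolation=cv2.INTER_CUBIC))
E
```

```text
(no output)
```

View pics/top0a.png

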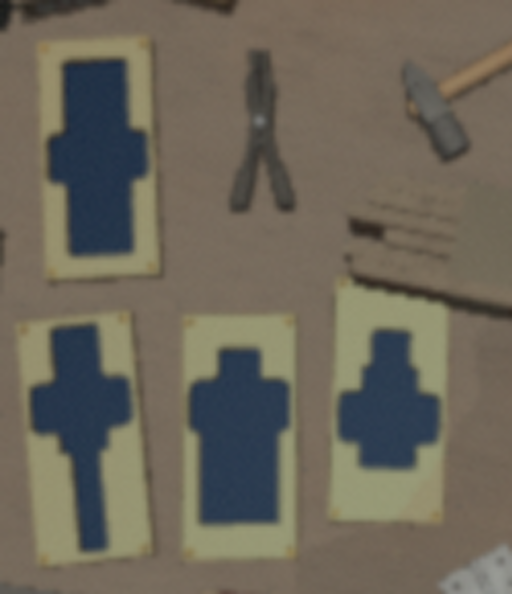

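View pics/top0b.png

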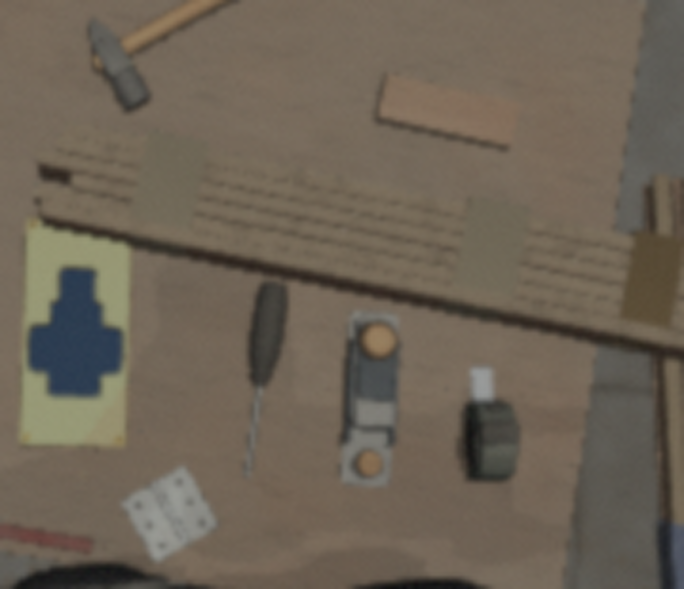

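View pics/scene0a.png

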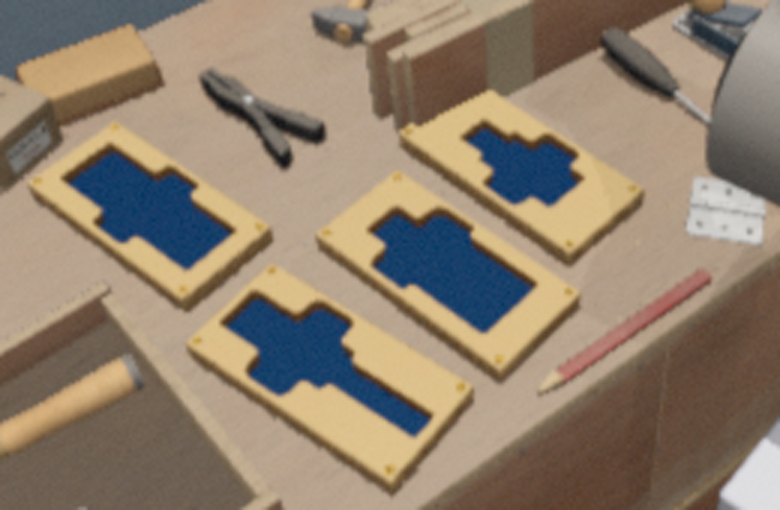

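```bash
cat > h.py <<'E'
import cv2,numpy as np
def ray(p,u,v):
    u=np.asarray(u,float);v=np.asarray(v,float)
    x=(u-p['cx'])/p['fx'];y=(v-p['cy'])/p['fy']
    if p.get('fish'):
        r=np.hypot(x,y);s=np.where(r>1e-9,np.sin(r)/np.maximum(r,1e-9),1.);d=np.stack([x*s,-y*s,-np.cos(r)],-1)
    else: d=np.stack([x,-y,-np.ones_like(x)],-1)
    T=p['world_from_camera'];return T[:3,3],d@T[:3,:3].T
def onz(p,u,v,z):
    o,d=ray(p,u,v);t=(z-o[2])/d[...,2];return o+d*t[...,None]
def tri(obs):
    A=np.zeros((3,3));b=np.zeros(3);L=[]
    for p,u,v in obs:
        o,d=ray(p,u,v);d=d/np.linalg.norm(d);M=np.eye(3)-np.outer(d,d);A+=M;b+=M@o;L.append((o,M))
    X=np.linalg.solve(A,b);return X,[np.linalg.norm(M@(X-o)) for o,M in L]
E
python3 - <<'E'
from plant import *
from plant import camera_params
from h import *
import cv2
p=camera_params("top")
for n,u,v,z in [("tapeins",235,208,.018),("clampins",198,216,.018),("drvins",160,216,.018),("planeins",163,148,.018),
 ("driver",286,207,.014),("plane",313,225,.03),("tape",344,235,.06),("clamp",204,140,.012),("lumber near L",226,177,.1),("lumber near R",392,212,.1),("lumberL0",226,177,.0)]:
    print(n,onz(p,u,v,z).round(3))
w=camera_params("wrist");print(w)
s=camera_params("scene")
# lumber end near corner: top view & scene
print(tri([(p,226,168),(s,203,184)]))
E
```

```text
tapeins [0.439 0.022 0.018]
clampins [0.416 0.142 0.018]
drvins [0.419 0.266 0.018]
planeins [0.643 0.255 0.018]
driver [ 0.439 -0.145  0.014]
plane [ 0.377 -0.23   0.03 ]
tape [ 0.342 -0.323  0.06 ]
clamp [0.668 0.12  0.012]
lumber near L [0.53  0.046 0.1  ]
lumber near R [ 0.409 -0.467  0.1  ]
lumberL0 [0.544 0.05  0.   ]
{'fx': 297.3186396354542, 'fy': 297.3186396354542, 'cx': 253.0063597271919, 'cy': 196.36386974426645, 'world_from_camera': array([[ 0.22661618,  0.92587919,  0.30231248,  0.19572601],
       [-0.97398116,  0.21619066,  0.06798746, -0.49272171],
       [-0.00240896, -0.30985372,  0.95078119,  0.3735962 ],
       [ 0.        ,  0.        ,  0.        ,  1.        ]])}
(array([0.56566153, 0.05112947, 0.09749964]), [np.float64(0.008880229015770373), np.float64(0.008880229015770345)])
```

Emit:
{"name": "servo_tool", "arguments": {
  "deltas": "0 0 0 6.5;0 0 0 6.5;3 -4.5 0 0;3 -4.5 0 0;3 -4.5 0 0;3 -4.5 0 0;3 -4.5 0 0;3 -4.5 0 0;0 0 0 0;0 0 0 0"
}}

```text
time_s: 1.35
tcp_pos: [0.2984, -0.2413, 0.4047]
tcp_rot: [[1.0, 0.002, -0.0], [0.002, -1.0, -0.0], [-0.0, 0.0, -1.0]]
contact_force: [-0.1, -0.4, -1.0]
width: 0.0855
```

```bash
cat >> h.py <<'E'
import json
def snap(name,tag):
    from plant import snapshot,camera_params,status
    p=camera_params(name);p['fish']=(name=="wrist")
    im=snapshot(name)[:,:,::-1].copy()
    cv2.imwrite(f"pics/{tag}.png",im);np.save(f"pics/{tag}.npy",p,allow_pickle=True)
    s=status.observe();print(tag,s['time_s'],s['tcp_pos'].round(4),s['width'])
    return im,p
def load(tag):
    return cv2.imread(f"pics/{tag}.png"),np.load(f"pics/{tag}.npy",allow_pickle=True).item()
E
python3 -c "
from h import *
snap('wrist','w1')
from plant import status;s=status.observe();print(s['joint_pos'].round(1),s['tcp_rot'].round(3),s['contact_force'])"
```

```text
w1 1.4 [ 0.2981 -0.2418  0.4046] 0.08554845567502432
[-50.5   4.6 107.   -0.   68.4  39.5] [[ 1.  0. -0.]
 [ 0. -1. -0.]
 [-0.  0. -1.]] [ 0.22805408 -0.15516177  0.25569393]
```

View pics/w1.png

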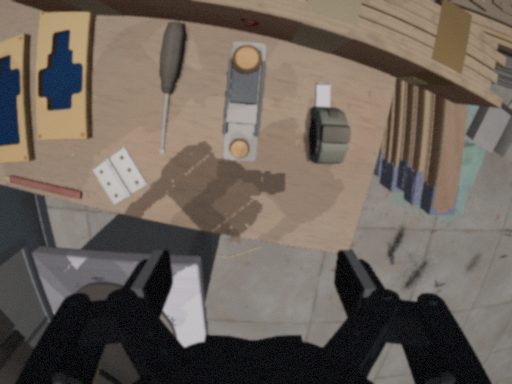

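Wrist view 1 shows the driver with its handle at (172,57) and tip at (163,152). The plane's knobs are at (247,58) and (239,149). The tape case is at (330,135) with its hook at (322,95). Next is a second viewpoint that also covers the inserts.

Emit:
{"name": "servo_tool", "arguments": {
  "deltas": "0.5 -5.5 0 0;0.5 -5.5 0 0;0.5 -5.5 0 0;0 0 0 0;0 0 0 0"
}}

```text
time_s: 2.02
tcp_pos: [0.3133, -0.0772, 0.4048]
tcp_rot: [[1.0, 0.0, 0.0], [0.0, -1.0, -0.001], [0.0, 0.001, -1.0]]
contact_force: [-0.1, -0.0, -0.1]
width: 0.0854
```

```bash
python3 -c "
from h import *
snap('wrist','w2')"
```

```text
w2 2.075 [ 0.3133 -0.0775  0.4047] 0.08527797487871402
```

Emit:
{"name": "servo_tool", "arguments": {
  "deltas": "1.4 -5.5 0 0;1.4 -5.5 0 0;1.4 -5.5 0 0;1.4 -5.5 0 0;0 0 0 0;0 0 0 0"
}}

```text
time_s: 2.82
tcp_pos: [0.3696, 0.1426, 0.4042]
tcp_rot: [[1.0, -0.001, -0.001], [-0.001, -1.0, -0.001], [-0.001, 0.001, -1.0]]
contact_force: [0.8, 0.2, 0.4]
width: 0.0853
```

```bash
python3 -c "
from h import *
snap('wrist','w3')"
```

```text
w3 2.875 [0.3695 0.1422 0.4044] 0.08534880914841492
```

View pics/w2.png

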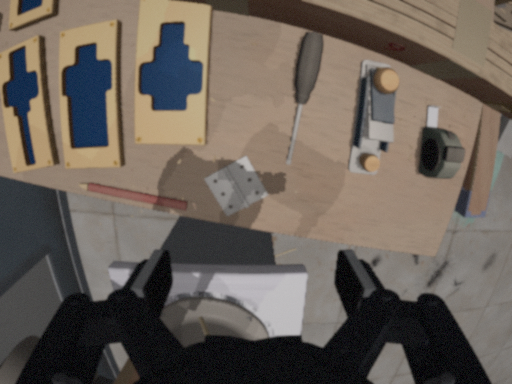

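View pics/w3.png

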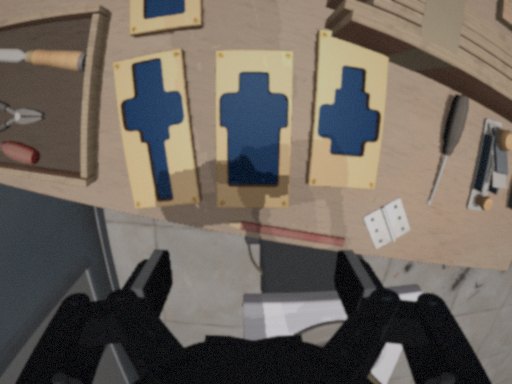

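Wrist views 2 and 3 show three inserts clearly in each. The hinge plate and pencil are distractors. One more viewpoint farther ahead will cover the plane insert and the clamp.

Emit:
{"name": "servo_tool", "arguments": {
  "deltas": "5 -1 0 0;5 -1 0 0;5 -1 0 0;3 -1 0 0;0 0 0 0;0 0 0 0"
}}

```text
time_s: 3.62
tcp_pos: [0.5487, 0.1822, 0.4045]
tcp_rot: [[1.0, -0.002, -0.001], [-0.002, -1.0, -0.0], [-0.001, 0.0, -1.0]]
contact_force: [0.3, 0.1, -0.1]
width: 0.0851
```

```bash
python3 -c "
from h import *
snap('wrist','w4')"
```

```text
w4 3.675 [0.5484 0.1825 0.4048] 0.08562779700809396
```

View pics/w4.png

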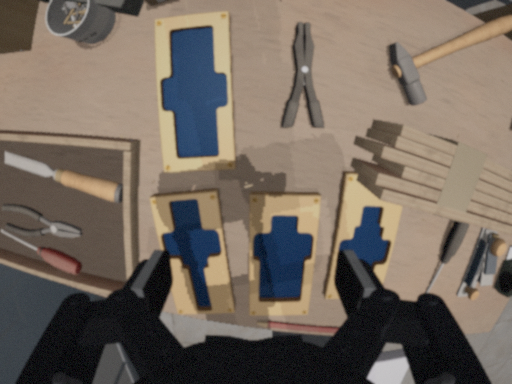

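```bash
cat > ins.py <<'E'
from h import *
import sys
def inserts(tag):
    im,p=load(tag);hsv=cv2.cvtColor(im,cv2.COLOR_BGR2HSV)
    blue=cv2.inRange(hsv,(100,130,30),(125,255,255));blue=cv2.morphologyEx(blue,cv2.MORPH_OPEN,np.ones((3,3)))
    yel=cv2.inRange(hsv,(15,70,120),(32,255,255))
    m=cv2.morphologyEx(yel|blue,cv2.MORPH_CLOSE,np.ones((5,5)));m=cv2.morphologyEx(m,cv2.MORPH_OPEN,np.ones((5,5)))
    cs,_=cv2.findContours(m,cv2.RETR_EXTERNAL,cv2.CHAIN_APPROX_NONE)
    for c in cs:
        if cv2.contourArea(c)<1500: continue
        bm=cv2.drawContours(np.zeros_like(m),[c],-1,255,-1)&blue
        if bm.sum()/255<400: continue
        q=c[:,0]
        edge=(q.min()<2)or(q[:,0].max()>509)
        w=onz(p,q[:,0]+0.,q[:,1]+0.,.018)
        (cx,cy),(a,b),ang=cv2.minAreaRect((w[:,:2]*1000).astype(np.float32))
        v,u=np.nonzero(bm);bw=onz(p,u+0.,v+0.,.006)[:,:2]*1000
        (bx,by),(ba,bb),ban=cv2.minAreaRect(bw.astype(np.float32))
        print(tag,'EDGE' if edge else '','px',q.mean(0).round(),'out',round(cx,1),round(cy,1),'size',round(a,1),round(b,1),'ang',round(ang,1),'| blue ctr',bw.mean(0).round(1),'rect',round(bx,1),round(by,1),round(ba,1),round(bb,1),round(ban,1))
for t in sys.argv[1:]: inserts(t)
E
python3 ins.py w1 w2 w3 w4
```

```text
w1 EDGE px [ 12. 101.] out 413.6 125.2 size 71.3 200.5 ang 84.9 | blue ctr [409.8 146.9] rect 414.7 144.4 47.9 138.6 83.9
w1  px [61. 76.] out 439.0 24.0 size 94.7 192.5 ang 86.9 | blue ctr [434.7  28.6] rect 442.8 29.0 69.3 107.8 88.0
w2 EDGE px [ 22. 105.] out 416.7 268.9 size 198.8 99.6 ang 5.2 | blue ctr [439.2 274.9] rect 417.4 276.5 65.3 177.1 86.7
w2  px [89. 96.] out 414.9 143.1 size 94.2 197.7 ang 89.3 | blue ctr [412.8 146.7] rect 415.9 148.0 71.4 139.0 89.2
w2 EDGE px [172.  74.] out 435.0 22.5 size 96.2 191.0 ang 86.9 | blue ctr [435.4  25.9] rect 442.7 25.6 76.2 108.1 86.9
w3  px [245. 152.] out 387.5 143.0 size 138.9 93.2 ang 0.1 | blue ctr [388.6 144. ] rect 393.2 143.6 76.4 94.2 89.2
w3  px [159. 120.] out 416.8 265.6 size 197.2 93.7 ang 5.0 | blue ctr [435. 270.] rect 417.1 272.3 75.3 179.0 88.3
w3  px [352. 121.] out 435.1 23.8 size 93.5 183.4 ang 87.1 | blue ctr [435.   21.6] rect 442.1 21.2 75.8 109.5 88.1
w3 EDGE px [163.  14.] out 567.9 251.5 size 48.6 93.2 ang 1.2 | blue ctr [578.8 255.8] rect 580.3 254.6 24.0 46.6 1.6
w4  px [194. 254.] out 417.5 265.0 size 197.6 94.6 ang 5.2 | blue ctr [435.5 269.4] rect 414.7 268.6 171.7 76.3 3.5
w4  px [282. 253.] out 417.2 142.8 size 94.2 202.5 ang 89.5 | blue ctr [413.4 142. ] rect 412.2 141.5 77.8 132.0 89.7
w4  px [367. 226.] out 459.3 23.0 size 93.0 164.0 ang 87.3 | blue ctr [442.4  16.6] rect 445.8 9.3 74.4 79.8 61.8
w4  px [190.  96.] out 642.3 253.4 size 197.7 93.8 ang 2.0 | blue ctr [640.7 259.2] rect 642.5 261.0 159.6 66.7 4.0
```

```bash
python3 - <<'E'
from h import *
out=[]
for tag,(x0,y0,x1,y1) in [("w1",(140,10,360,175)),("w2",(275,20,475,190)),("w4",(270,10,340,140))]:
    im,p=load(tag);c=im[y0:y1,x0:x1]
    hsv=cv2.cvtColor(c,cv2.COLOR_BGR2HSV);print(tag,hsv[-5,30],[int(x) for x in np.percentile(hsv[...,1],[5,25,50,75])])
    cv2.imwrite(f"pics/{tag}z.png",cv2.resize(c,None,fx=3.5 if tag!="w4" else 4.4,fy=3.5 if tag!="w4" else 4.4,interpolation=cv2.INTER_CUBIC))
E
```

```text
w1 [ 14  71 115] [14, 57, 61, 66]
w2 [ 15  72 145] [15, 58, 62, 67]
w4 [ 13  50 174] [32, 52, 55, 59]
```

View pics/w1z.png

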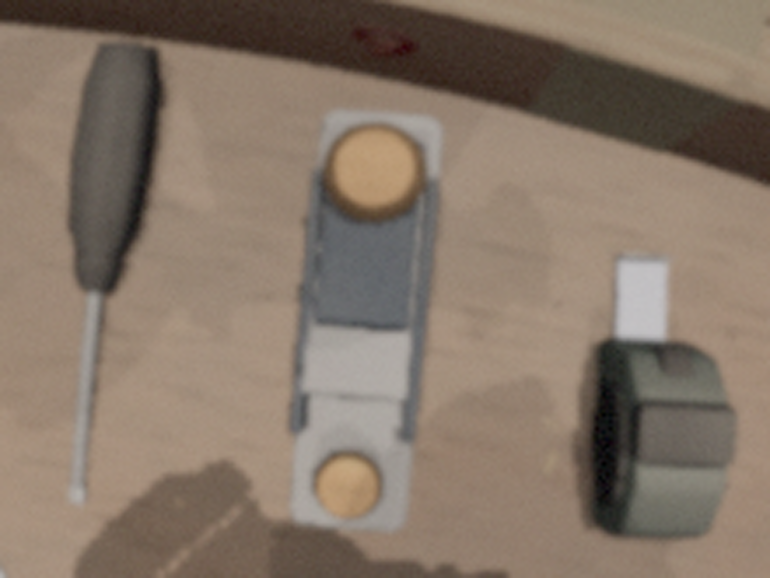

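View pics/w2z.png

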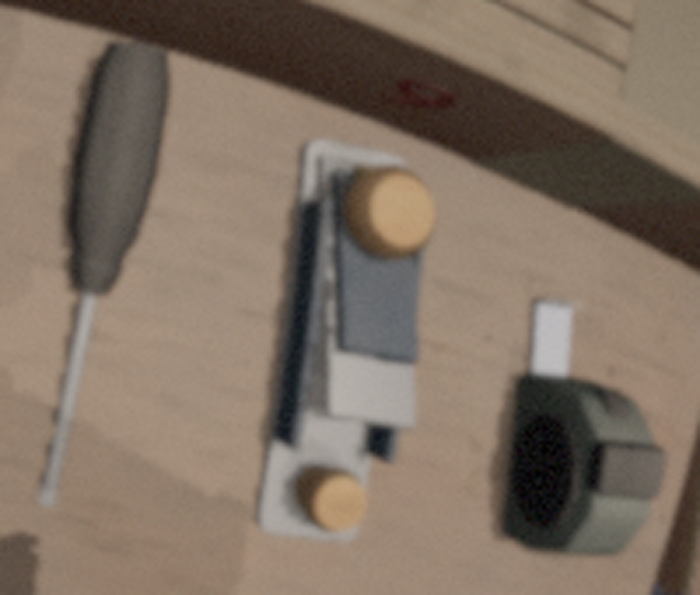

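View pics/w4z.png

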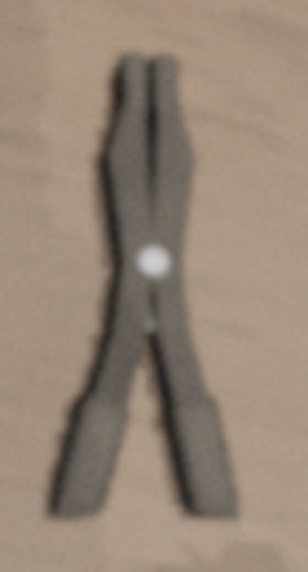

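```bash
python3 - <<'E'
from h import *
_,p1=load("w1");_,p2=load("w2");_,p4=load("w4")
a=lambda X,Y:(p1,140+(X+.5)/3.5-.5,10+(Y+.5)/3.5-.5)
b=lambda X,Y:(p2,275+(X+.5)/3.5-.5,20+(Y+.5)/3.5-.5)
c=lambda X,Y:(p4,270+(X+.5)/4.4-.5,10+(Y+.5)/4.4-.5)
def show(n,*o):
    X,e=tri(o);print(n,(X*1000).round(1),'res',(np.array(e)*1000).round(1))
show('drv tail',a(128,46),b(140,45));show('drv join',a(95,290),b(92,290));show('drv tip',a(78,496),b(47,500))
show('knobB',a(376,168),b(393,210));show('knobS',a(347,485),b(338,499))
show('sole TL',a(327,115),b(310,143));show('sole BR',a(405,527),b(350,538));show('sole BL',a(293,525),b(262,527))
show('hook tip',a(642,257),b(555,300));show('hook case',a(642,340),b(552,376))
show('label L top',a(640,405),b(605,445));show('label L bot',a(640,465),b(603,490));show('label R',a(735,405),b(662,448))
def pz(n,o,z): print(n,z,(onz(o[0],o[1],o[2],z)*1000).round(1))
for n,o in [('tailL',a(102,46)),('tailR',a(157,50)),('join',a(95,290)),('tip',a(78,496))]: pz(n,o,.014 if n!='tip' else .012)
for n,o in [('h1 L',a(72,200)),('h1 R',a(140,200)),('h1 L',a(76,120)),('h1 R',a(157,120))]: pz(n,o,.014)
for n,o in [('TL',a(327,115)),('TR',a(441,118)),('BR',a(405,527)),('BL',a(293,525))]: pz(n,o,.005)
for n,o in [('label TL',a(638,405)),('TR',a(735,405)),('BR',a(732,465)),('BL',a(638,465))]: pz(n,o,.064)
for n,o in [('hook L',a(616,258)),('hook R',a(667,258))]: pz(n,o,.004)
for n,o in [('rivet',c(153,261)),('jaw tip',c(150,56)),('hL',c(75,515)),('hR',c(212,515)),('oL',c(50,512)),('oR',c(238,512)),('jL',c(108,150)),('jR',c(192,155))]: pz(n,o,.02)
E
```

```text
drv tail [ 479.6 -148.8   21.3] res [0.6 0.6]
drv join [ 393.4 -134.4   11.6] res [0.3 0.3]
drv tip [ 317.  -121.6    1.5] res [0.3 0.3]
knobB [ 428.1 -233.7   40.4] res [0.2 0.2]
knobS [ 324.5 -223.9   29. ] res [0.4 0.4]
sole TL [ 453.2 -216.     5.3] res [0. 0.]
sole BR [ 303.7 -243.5   -0.9] res [0.1 0.1]
sole BL [ 307.4 -203.3    6.5] res [1.4 1.4]
hook tip [ 404.9 -327.1    4.1] res [0.3 0.3]
hook case [ 374.5 -327.5    5.3] res [0.1 0.1]
label L top [ 355.4 -313.5   65.1] res [0.1 0.1]
label L bot [ 338.5 -314.    66.6] res [1.2 1.2]
label R [ 356.1 -345.1   60.7] res [0.3 0.3]
tailL 0.014 [ 482.1 -137.5   14. ]
tailR 0.014 [ 478.6 -157.4   14. ]
join 0.014 [ 393.  -135.1   14. ]
tip 0.012 [ 319. -125.   12.]
h1 L 0.014 [ 425.9 -127.    14. ]
h1 R 0.014 [ 424.  -151.8   14. ]
h1 L 0.014 [ 455.1 -128.4   14. ]
h1 R 0.014 [ 452.5 -157.8   14. ]
TL 0.005 [ 453.3 -215.9    5. ]
TR 0.005 [ 452.1 -255.4    5. ]
BR 0.005 [ 305.  -243.5    5. ]
BL 0.005 [ 305.8 -203.     5. ]
label TL 0.064 [ 355.2 -313.1   64. ]
TR 0.064 [ 356.7 -344.    64. ]
BR 0.064 [ 337.9 -344.2   64. ]
BL 0.064 [ 336.8 -313.9   64. ]
hook L 0.004 [ 403.7 -317.6    4. ]
hook R 0.004 [ 404.8 -336.3    4. ]
rivet 0.02 [669.1 122.5  20. ]
jaw tip 0.02 [727.3 123.1  20. ]
hL 0.02 [599.  142.9  20. ]
hR 0.02 [600. 105.  20.]
oL 0.02 [599.8 149.7  20. ]
oR 0.02 [601.1  97.7  20. ]
jL 0.02 [699.5 134.7  20. ]
jR 0.02 [699.4 111.9  20. ]
```

The measured heights match the description: hook about 4 mm, tape top 61–66 mm, plane knobs 40 and 29 mm, and sole edges about 5 mm. All sizes agree as well. I'll start with the plane, centred at (379, −229.5) with yaw about −5°.

Emit:
{"name": "servo_tool", "arguments": {
  "deltas": "-2 5 0 0;-2.1 5.2 0 0;-2.1 5.2 0 0;-2.1 5.2 0 0;-2.1 5.2 0 0;-2.1 5.2 0 0;-2.1 5.2 1 1.5;-2.1 5 3 3.5;0 0 4 0;0 0 2 0;0 0 0 0;0 0 0 0"
}}

```text
time_s: 5.18
tcp_pos: [0.381, -0.2276, 0.3059]
tcp_rot: [[0.996, -0.086, 0.001], [-0.086, -0.996, -0.001], [0.002, 0.001, -1.0]]
contact_force: [0.4, -0.4, -0.3]
width: 0.0853
```

```bash
cat > go.py <<'E'
# usage: go.py x y z yaw (m, deg): prints deltas needed in tool cm / deg
import sys,numpy as np
from plant import status
x,y,z,yaw=map(float,sys.argv[1:5]);s=status.observe();R=s['tcp_rot'];d=R.T@(np.array([x,y,z])-s['tcp_pos'])*100
psi=np.degrees(np.arctan2(R[1,0],R[0,0]))
print('t',s['time_s'],'tcp',s['tcp_pos'].round(4),'yaw',psi.round(2),'-> d',d.round(2),'turn',round(((psi-yaw)+180)%360-180,2),'F',s['contact_force'].round(1),'w',round(s['width'],4),'q',s['joint_pos'].round(0))
E
python3 go.py .379 -.2295 .183 -5; python3 -c "
from h import *
snap('wrist','w5')"
```

```text
t 5.175 tcp [ 0.381  -0.2276  0.3059] yaw -4.94 -> d [-0.2   0.19 12.29] turn 0.06 F [ 0.4 -0.4 -0.3] w 0.0853 q [-41.  18. 108.  -0.  54.  54.]
w5 5.225 [ 0.3811 -0.2276  0.306 ] 0.08554932860922053
```

View pics/w5.png

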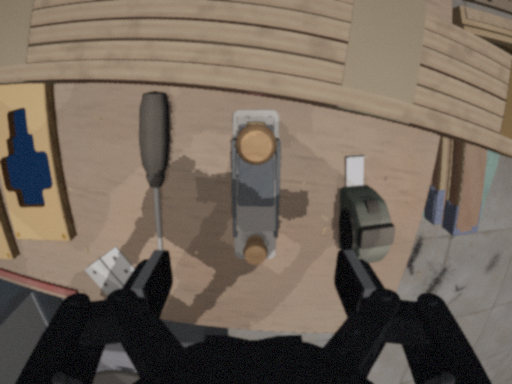

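The plane is centred between the fingers, at columns 233–279. I'll descend and grip.

Emit:
{"name": "servo_tool", "arguments": {
  "deltas": "-0.2 0.2 3 0;0 0 4 0;0 0 3 0;0 0 1.5 0;0 0 0.8 0;0 0 0 0;0 0 0 0"
}}

```text
time_s: 6.1
tcp_pos: [0.3792, -0.2297, 0.1825]
tcp_rot: [[0.996, -0.086, 0.001], [-0.086, -0.996, -0.001], [0.001, 0.001, -1.0]]
contact_force: [0.4, 0.2, -0.4]
width: 0.085
```

Emit:
{"name": "servo_tool", "arguments": {
  "deltas": "0 0 0 0;0 0 0 0;0 0 0 0;0 0 0 0;0 0 0 0;0 0 0 0;0 0 0 0;0 0 0 0",
  "jaw": 255,
  "newtons": 60
}}

```text
time_s: 7.1
tcp_pos: [0.3789, -0.2296, 0.1823]
tcp_rot: [[0.996, -0.086, 0.001], [-0.086, -0.996, -0.001], [0.001, 0.001, -1.0]]
contact_force: [-1.3, -0.1, 6.3]
width: 0.0408
```

```bash
python3 go.py .379 -.2295 .183 -5
```

```text
t 7.1 tcp [ 0.3789 -0.2296  0.1823] yaw -4.95 -> d [ 0.   -0.02 -0.07] turn 0.05 F [-1.3 -0.1  6.3] w 0.0408 q [-41.  30. 115.  -0.  35.  54.]
```

Width reads 41 mm, so the plane is held. Now lift and carry it to the plane insert, at (642, 253.5) with yaw 2°.

Emit:
{"name": "servo_tool", "arguments": {
  "deltas": "0 0 -1.5 0;0 0 -4 0;0 0 -5 0;0 0 -5 0;0 0 -3 0;0 0 -2 0;2 -3.2 0 -1;3 -5 0 -1;3 -5 0 -1;3 -5 0 -1;3 -5 0 -1;3 -5 0 -1;3 -5 0 -1;3 -5 0 0;3 -5 0 0;2 -3 0 0"
}}

```text
time_s: 9.1
tcp_pos: [0.6645, 0.2315, 0.3842]
tcp_rot: [[0.999, 0.038, -0.004], [0.038, -0.999, -0.0], [-0.004, 0.0, -1.0]]
contact_force: [-0.0, -1.9, -5.3]
width: 0.0407
```

```bash
python3 go.py .6423 .2534 .30 2
```

```text
t 9.1 tcp [0.6645 0.2315 0.3842] yaw 2.17 -> d [-2.11 -2.28  8.43] turn 0.17 F [-0.  -1.9 -5.3] w 0.0407 q [ 13.  40.  56.   0.  84. 101.]
```

Emit:
{"name": "servo_tool", "arguments": {
  "deltas": "-1.2 -1.2 2 0.1;-0.9 -1 4 0;0 0 2.4 0;0 0 0 0;0 0 0 0;0 0 0 0"
}}

```text
time_s: 9.85
tcp_pos: [0.6429, 0.2498, 0.3042]
tcp_rot: [[0.999, 0.034, 0.002], [0.034, -0.999, 0.001], [0.002, -0.0, -1.0]]
contact_force: [0.6, 0.1, -5.8]
width: 0.0405
```

```bash
python3 go.py .6423 .2534 .1885 2;python3 -c "
from h import *
snap('wrist','w6')"; python3 ins.py w6
```

```text
t 9.85 tcp [0.6429 0.2498 0.3042] yaw 1.93 -> d [-0.08 -0.36 11.57] turn -0.07 F [ 0.6  0.1 -5.8] w 0.0405 q [ 15.  42.  66.  -0.  73. 103.]
w6 9.9 [0.6429 0.2498 0.3041] 0.04058639327633308
```

View pics/w6.png

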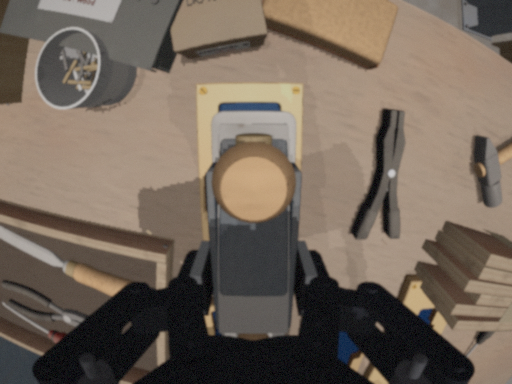

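```bash
python3 - <<'E'
from h import *
_,p=load("w6");_,p4=load("w4")
L=onz(p,np.array([213.,297]),np.array([113.,112]),.127);print(L.round(4))
print('insert far corners',onz(p,np.array([196.,303]),np.array([84.,84]),.018).round(4))
print('expected front mid',.6429+.074*np.cos(np.radians(2)),.2498+.074*np.sin(np.radians(2)))
f=lambda X,Y:(p4,270+(X+.5)/4.4-.5,10+(Y+.5)/4.4-.5)
for n,a,b in [('rivet',f(153,261),(p,392,174)),('jawtip',f(150,56),(p,394,110))]:
    X,e=tri([a,b]);print(n,(X*1000).round(1),np.array(e)*1000)
E
```

```text
[[0.717  0.2728 0.127 ]
 [0.7189 0.2316 0.127 ]]
insert far corners [[0.7383 0.3026 0.018 ]
 [0.7412 0.2116 0.018 ]]
expected front mid 0.7168549211994131 0.2523825627559851
rivet [668.3 123.7  26.8] [0.04755364 0.04755364]
jawtip [727.6 123.1  16.1] [0.91925737 0.91925737]
```

The plane sits 1 mm forward in the grip, and the insert's far corners land where predicted. Descending now.

Emit:
{"name": "servo_tool", "arguments": {
  "deltas": "-0.15 -0.36 3 -0.1;0 0 4 0;0 0 2 0;0 0 0.9 0;0 0 0.5 0;0 0 0.4 0;0 0 0.4 0;0 0 0.2 0;0 0 0 0;0 0 0 0"
}}

```text
time_s: 11.15
tcp_pos: [0.641, 0.2535, 0.1889]
tcp_rot: [[0.999, 0.036, 0.0], [0.036, -0.999, 0.0], [0.0, -0.0, -1.0]]
contact_force: [0.3, -0.7, -5.3]
width: 0.0409
```

```bash
python3 go.py .6415 .2534 .1885 2
```

```text
t 11.15 tcp [0.641  0.2535 0.1889] yaw 2.05 -> d [0.05 0.01 0.04] turn 0.05 F [ 0.3 -0.7 -5.3] w 0.0409 q [ 15.  48.  71.  -0.  60. 103.]
```

Emit:
{"name": "servo_tool", "arguments": {
  "deltas": "0 0 0.1 0;0 0 0 0"
}}

```text
time_s: 11.4
tcp_pos: [0.641, 0.2535, 0.1884]
tcp_rot: [[0.999, 0.036, 0.001], [0.036, -0.999, 0.0], [0.001, -0.0, -1.0]]
contact_force: [-2.2, -0.8, -0.9]
width: 0.0411
```

Emit:
{"name": "servo_tool", "arguments": {
  "deltas": "0 0 0 0;0 0 0 0;0 0 0 0;0 0 0 0",
  "jaw": 103
}}

```text
time_s: 11.9
tcp_pos: [0.641, 0.2535, 0.1878]
tcp_rot: [[0.999, 0.036, 0.0], [0.036, -0.999, 0.0], [0.0, -0.0, -1.0]]
contact_force: [0.2, 0.1, -0.6]
width: 0.0512
```

Emit:
{"name": "servo_tool", "arguments": {
  "deltas": "0 0 -1 0;0 0 -3 0;0 0 -5 0;0 0 -5 0;0 0 -5 0;0 0 -2 0;0 0 0 0"
}}

```text
time_s: 12.78
tcp_pos: [0.6408, 0.2535, 0.4005]
tcp_rot: [[0.999, 0.036, 0.005], [0.036, -0.999, 0.001], [0.005, -0.001, -1.0]]
contact_force: [-0.1, -0.2, 0.2]
width: 0.0509
```

```bash
python3 -c "
from h import *
snap('wrist','w7')"; python3 go.py .340 -.3295 .34 2.5
```

```text
w7 12.825 [0.6407 0.2535 0.3982] 0.05089359713412512
t 12.825 tcp [0.6407 0.2535 0.3982] yaw 2.05 -> d [-32.14  57.19   5.78] turn -0.45 F [-0.3 -0.5 -0.1] w 0.0509 q [ 15.  38.  58.  -0.  84. 103.]
```

View pics/w7.png

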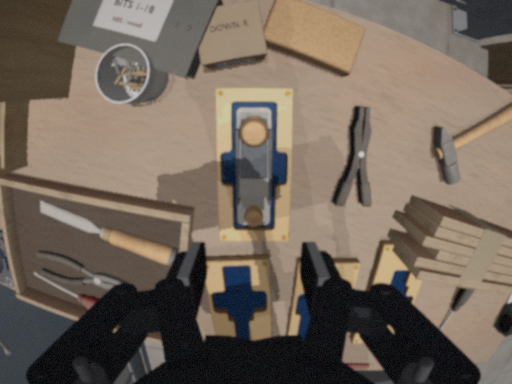

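The plane lies centred in its cut-out. Next is the tape.

Emit:
{"name": "servo_tool", "arguments": {
  "deltas": "-1.6 2.9 0 0;-2.7 4.8 0 0;-2.7 4.8 0 0;-2.7 4.8 0 0;-2.7 4.8 0 0;-2.7 4.8 0 0;-2.7 4.8 0 0;-2.7 4.8 0 0;-2.7 4.8 0 0;-2.7 4.8 0 0;-2.7 4.8 0 0;-2.2 3.8 1 0;-1.2 2.3 2.5 -0.5;0 0 2 0;0 0 0 0;0 0 0 0",
  "jaw": 0
}}

```text
time_s: 14.82
tcp_pos: [0.3417, -0.3274, 0.3428]
tcp_rot: [[0.999, 0.045, -0.0], [0.045, -0.999, 0.0], [-0.0, -0.0, -1.0]]
contact_force: [0.3, -0.5, -0.2]
width: 0.0854
```

```bash
python3 go.py .340 -.3295 .193 2.5; python3 -c "
from h import *
snap('wrist','w8')"
```

```text
t 14.825 tcp [ 0.3417 -0.3274  0.3428] yaw 2.58 -> d [-0.17  0.21 14.98] turn 0.08 F [ 0.3 -0.5 -0.2] w 0.0854 q [-53.  18. 101.  -0.  62.  34.]
w8 14.875 [ 0.3418 -0.3274  0.3431] 0.08554222695687416
```

View pics/w8.png

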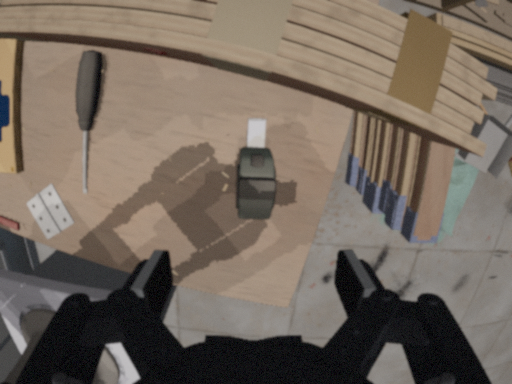

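The tape is centred at column 257 and aligned. Descend and grip.

Emit:
{"name": "servo_tool", "arguments": {
  "deltas": "-0.2 0.2 4 0;0 0 5 0;0 0 3.5 0;0 0 1.7 0;0 0 0.8 0;0 0 0 0;0 0 0 0"
}}

```text
time_s: 15.75
tcp_pos: [0.34, -0.3299, 0.1937]
tcp_rot: [[0.999, 0.045, 0.001], [0.045, -0.999, -0.002], [0.001, 0.002, -1.0]]
contact_force: [-0.5, -0.9, -0.1]
width: 0.0856
```

Emit:
{"name": "servo_tool", "arguments": {
  "deltas": "0 0 0 0;0 0 0 0;0 0 0 0;0 0 0 0;0 0 0 0;0 0 0 0;0 0 0 0;0 0 0 0",
  "jaw": 255,
  "newtons": 50
}}

```text
time_s: 16.75
tcp_pos: [0.3396, -0.3295, 0.1929]
tcp_rot: [[0.999, 0.044, -0.0], [0.044, -0.999, 0.0], [-0.0, -0.0, -1.0]]
contact_force: [-1.0, 1.9, 5.9]
width: 0.0322
```

```bash
python3 go.py .340 -.3295 .193 2.5
```

```text
t 16.75 tcp [ 0.3396 -0.3295  0.1929] yaw 2.55 -> d [ 0.04  0.   -0.01] turn 0.05 F [-1.   1.9  5.9] w 0.0322 q [-53.  31. 109.   0.  39.  34.]
```

Emit:
{"name": "servo_tool", "arguments": {
  "deltas": "0 0 -1.5 0;0 0 -4 0;0 0 -5 0;0 0 -5 0;0 0 -3 0;0.7 -2.5 0 0;1.5 -5.1 0 0;1.5 -5.1 0 0;1.5 -5.1 0 0;1.5 -5.1 0 0;1.5 -5.1 0 0;1.4 -4.5 0 2;0.6 -2.5 0 3.5;0 0 2 0;0 0 3 0;0 0 2 0;0 0 0 0;0 0 0 0"
}}

```text
time_s: 19.0
tcp_pos: [0.4271, 0.0242, 0.3082]
tcp_rot: [[0.999, -0.052, 0.001], [-0.052, -0.999, -0.0], [0.001, 0.0, -1.0]]
contact_force: [0.3, -0.1, -1.6]
width: 0.0318
```

```bash
python3 go.py .426 .0244 .199 -3; python3 -c "
from h import *
snap('wrist','w9')"; python3 ins.py w9
```

```text
t 19.0 tcp [0.4271 0.0242 0.3082] yaw -2.95 -> d [-1.200e-01 -1.000e-02  1.092e+01] turn 0.05 F [ 0.3 -0.1 -1.6] w 0.0318 q [ -7.  16. 110.  -0.  54.  86.]
w9 19.05 [0.4271 0.0242 0.3084] 0.031928255798144255
w9  px [292. 192.] out 418.7 -7.3 size 29.2 87.3 ang 87.3 | blue ctr [431.8  -5.8] rect 434.4 -5.5 54.1 21.6 30.9
w9  px [218. 162.] out 451.7 54.5 size 29.3 76.0 ang 86.3 | blue ctr [436.1  53. ] rect 438.6 52.8 21.1 57.9 58.6
w9 EDGE px [ 46. 204.] out 416.6 266.4 size 197.0 98.1 ang 5.3 | blue ctr [439.5 273.8] rect 415.7 272.6 179.6 69.0 4.7
w9  px [134. 210.] out 415.3 142.4 size 93.9 196.7 ang 89.5 | blue ctr [414.9 144.7] rect 414.5 145.5 137.3 76.0 0.1
```

View pics/w9.png

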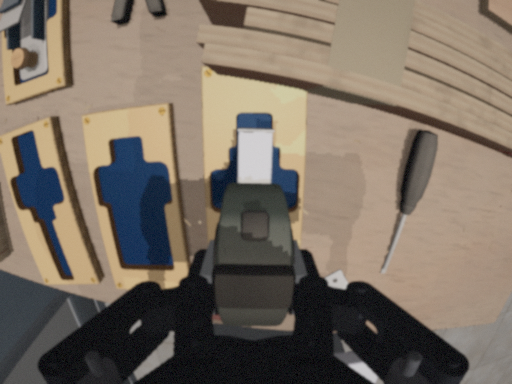

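```bash
python3 - <<'E'
from h import *
im,p=load("w9")
cv2.imwrite("pics/w9z.png",cv2.resize(im[60:225,190:315],None,fx=4,fy=4,interpolation=cv2.INTER_CUBIC))
E
```

```text
(no output)
```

View pics/w9z.png

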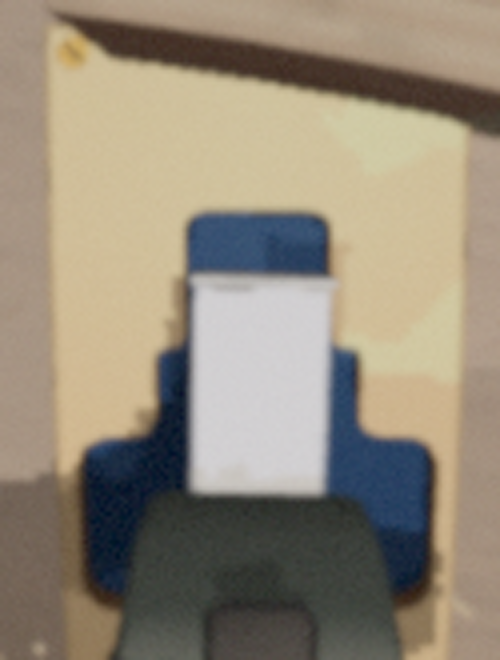

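```bash
python3 - <<'E'
from h import *
im,p=load("w9")
g=lambda X,Y,z:(onz(p,np.array(190+(X+.5)/4-.5),np.array(60+(Y+.5)/4-.5),z)*1000).round(1)
for n,X,Y,z in [('screw',72,50,.018),('slot far',258,212,.018),('slot L',186,240,.018),('slot R',330,240,.018),('step L',155,352,.018),('step R',358,352,.018),('notch L',82,500,.018),('notch R',434,500,.018),('notchfar L',120,440,.018),('notchfar R',400,440,.018),('hook tip L',190,283,.12),('hook tip R',334,283,.12)]: print(n,g(X,Y,z))
E
```

```text
screw [535.9  58.5  18. ]
slot far [497.6  20.4  18. ]
slot L [492.3  36.3  18. ]
slot R [490.7   5.1  18. ]
step L [468.   44.6  18. ]
step R [ 4.657e+02 -1.000e-01  1.800e+01]
notch L [435.   63.8  18. ]
notch R [430.9 -16.5  18. ]
notchfar L [448.5  53.9  18. ]
notchfar R [445.3  -8.9  18. ]
hook tip L [492.  30. 120.]
hook tip R [491.1  11.  120. ]
```

By the hook, the tape's origin lies at (441.6, 23.1). By the slot, the insert's centre is at (441.5, 23.3). They already lie over each other, so straight down.

Emit:
{"name": "servo_tool", "arguments": {
  "deltas": "0 0 3 0;0 0 3.5 0;0 0 2 0;0 0 0.9 0;0 0 0.5 0;0 0 0.4 0;0 0 0.4 0;0 0 0.15 0;0 0 0 0;0 0 0 0"
}}

```text
time_s: 20.3
tcp_pos: [0.4268, 0.0243, 0.1993]
tcp_rot: [[0.999, -0.051, 0.0], [-0.051, -0.999, -0.0], [0.0, 0.0, -1.0]]
contact_force: [-0.3, 0.5, -2.8]
width: 0.0322
```

```bash
python3 go.py .4271 .0242 .199 -3
```

```text
t 20.3 tcp [0.4268 0.0243 0.1993] yaw -2.95 -> d [0.03 0.01 0.03] turn 0.05 F [-0.3  0.5 -2.8] w 0.0322 q [ -7.  27. 116.  -0.  36.  86.]
```

Emit:
{"name": "servo_tool", "arguments": {
  "deltas": "0 0 0.1 0;0 0 0 0"
}}

```text
time_s: 20.55
tcp_pos: [0.4267, 0.0243, 0.1989]
tcp_rot: [[0.999, -0.051, 0.0], [-0.051, -0.999, -0.0], [0.0, 0.0, -1.0]]
contact_force: [-2.8, -1.3, 8.6]
width: 0.0322
```

Emit:
{"name": "servo_tool", "arguments": {
  "deltas": "0 0 0 0;0 0 0 0;0 0 0 0;0 0 0 0",
  "jaw": 115
}}

```text
time_s: 21.05
tcp_pos: [0.4268, 0.0243, 0.1981]
tcp_rot: [[0.999, -0.051, -0.0], [-0.051, -0.999, -0.0], [-0.0, 0.0, -1.0]]
contact_force: [-0.5, -0.2, -0.3]
width: 0.0472
```

Emit:
{"name": "servo_tool", "arguments": {
  "deltas": "0 0 -1 0;0 0 -3 0;0 0 -4 0;0 0 -4 0;0 0 -3 0;0 0 0 0"
}}

```text
time_s: 21.8
tcp_pos: [0.4271, 0.0243, 0.3507]
tcp_rot: [[0.999, -0.051, 0.006], [-0.051, -0.999, -0.001], [0.006, 0.001, -1.0]]
contact_force: [-0.1, 0.2, -1.1]
width: 0.0469
```

```bash
python3 -c "
from h import *
snap('wrist','w10')"; python3 go.py .425 -.1393 .3 -9
```

```text
w10 21.85 [0.4267 0.0244 0.3492] 0.04674466453997473
t 21.85 tcp [0.4267 0.0244 0.3492] yaw -2.95 -> d [ 0.66 16.35  4.93] turn 6.05 F [-0.7  0.2 -0.8] w 0.0467 q [ -7.  13. 107.  -0.  60.  86.]
```

View pics/w10.png

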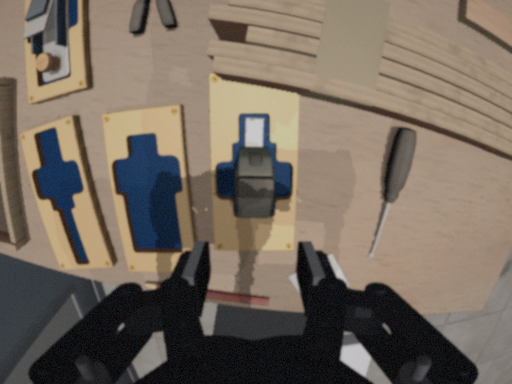

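The tape is home in its insert. Now the black screwdriver.

Emit:
{"name": "servo_tool", "arguments": {
  "deltas": "0.2 4 0 2;0.2 5 0 2;0.2 5 0 2;0.1 2.3 1.5 0;0 0 2.5 0;0 0 1 0;0 0 0 0;0 0 0 0",
  "jaw": 0
}}

```text
time_s: 22.85
tcp_pos: [0.418, -0.1382, 0.2987]
tcp_rot: [[0.988, -0.155, 0.001], [-0.155, -0.988, -0.0], [0.001, 0.0, -1.0]]
contact_force: [0.2, -1.0, 0.5]
width: 0.0855
```

```bash
python3 -c "
from h import *
im,p=snap('wrist','w11')
cv2.imwrite('pics/w11z.png',cv2.resize(im[60:300,150:360],None,fx=2.4,fy=2.4,interpolation=cv2.INTER_CUBIC))"; python3 go.py .425 -.1393 .176 -9
```

```text
w11 22.9 [ 0.4181 -0.1383  0.2988] 0.0854019777652861
t 22.9 tcp [ 0.4181 -0.1383  0.2988] yaw -8.91 -> d [ 6.900e-01 -1.000e-02  1.228e+01] turn 0.09 F [ 0.4 -0.4 -0.9] w 0.0854 q [-28.  18. 109.  -0.  53.  71.]
```

View pics/w11.png

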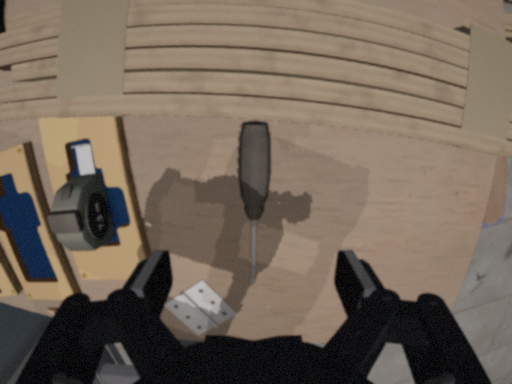

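View pics/w11z.png

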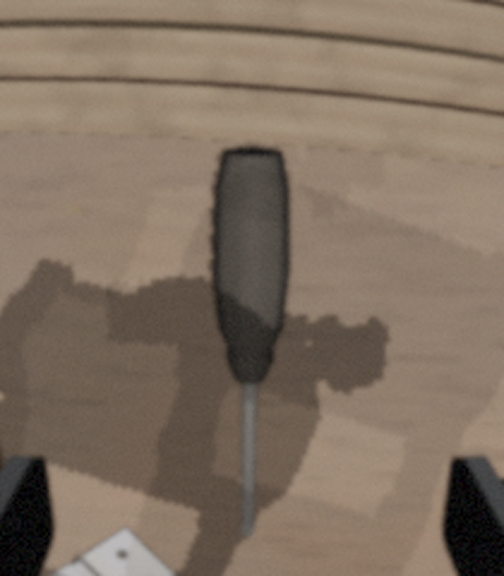

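```bash
python3 - <<'E'
from h import *
_,p=load("w11");_,p1=load("w1");_,p2=load("w2")
for h in (.06,.07,.08,.09,.1,.11,.12):
    a=onz(p,np.array([130.,470]),np.array([98.,132]),h)[:,:2];d=a[1]-a[0];n=np.array([-d[1],d[0]])/np.linalg.norm(d)
    q=onz(p1,np.array(234.),np.array(10.),h)[:2]
    print(h,a.round(3).tolist(),q.round(3),'off',((q-a[0])@n*1000).round(1))
g=lambda X,Y,z:(onz(p,np.array(150+(X+.5)/2.4-.5),np.array(60+(Y+.5)/2.4-.5),z)*1000).round(1)
for n,X,Y,z in [('tail',251,150,.014),('join',250,381,.012),('tip',248,535,.005),('h1L',213,240,.014),('h1R',290,240,.014),('L',222,330,.014),('R',280,330,.014)]: print(n,g(X,Y,z))
E
```

```text
0.06 [[0.517, -0.063], [0.458, -0.33]] [ 0.479 -0.22 ] off -3.3
0.07 [[0.516, -0.067], [0.46, -0.321]] [ 0.476 -0.221] off -6.2
0.08 [[0.515, -0.071], [0.461, -0.312]] [ 0.472 -0.222] off -9.2
0.09 [[0.514, -0.075], [0.463, -0.304]] [ 0.469 -0.222] off -12.1
0.1 [[0.513, -0.079], [0.465, -0.295]] [ 0.466 -0.223] off -15.0
0.11 [[0.512, -0.084], [0.467, -0.287]] [ 0.463 -0.224] off -17.9
0.12 [[0.511, -0.088], [0.469, -0.278]] [ 0.459 -0.224] off -20.9
tail [ 479.7 -148.3   14. ]
join [ 392.4 -134.4   12. ]
tip [ 316.5 -121.8    5. ]
h1L [ 449.6 -129.7   14. ]
h1R [ 445.3 -157.3   14. ]
L [ 415.2 -127.3   14. ]
R [ 411.9 -148.8   14. ]
```

The driver axis is confirmed again at (425, −139.4) with yaw −9.2°. Descending.

Emit:
{"name": "servo_tool", "arguments": {
  "deltas": "0.7 0 3 0.3;0 0 4 0;0 0 2.8 0;0 0 1.5 0;0 0 0.6 0;0 0 0.4 0;0 0 0 0;0 0 0 0"
}}

```text
time_s: 23.9
tcp_pos: [0.4249, -0.1396, 0.1757]
tcp_rot: [[0.987, -0.161, 0.001], [-0.161, -0.987, -0.001], [0.001, 0.0, -1.0]]
contact_force: [-1.1, 0.1, 0.5]
width: 0.0854
```

Emit:
{"name": "servo_tool", "arguments": {
  "deltas": "0 0 0 0;0 0 0 0;0 0 0 0;0 0 0 0;0 0 0 0;0 0 0 0;0 0 0 0;0 0 0 0",
  "jaw": 255,
  "newtons": 35
}}

```text
time_s: 24.9
tcp_pos: [0.4247, -0.1396, 0.1753]
tcp_rot: [[0.987, -0.161, 0.0], [-0.161, -0.987, -0.0], [0.0, 0.0, -1.0]]
contact_force: [-0.3, 0.9, 4.3]
width: 0.0255
```

```bash
python3 go.py .425 -.1393 .176 -9
```

```text
t 24.9 tcp [ 0.4247 -0.1396  0.1753] yaw -9.25 -> d [ 0.02 -0.03 -0.07] turn -0.25 F [-0.3  0.9  4.3] w 0.0255 q [-28.  31. 114.  -0.  34.  71.]
```

Emit:
{"name": "servo_tool", "arguments": {
  "deltas": "0 0 -1.5 0;0 0 -4 0;0 0 -5 0;0 0 -4 0;0 0 -2 0;-0.4 -3 0 0;-0.6 -5 0 0;-0.6 -5 0 0;-0.6 -5 0 0;-0.6 -5 0 0;-0.6 -5 0 0;-0.6 -5 0 0;-0.5 -4.5 0 0;-0.4 -3 0 -3;0 0 0 -6;0 0 2 -5.2;0 0 2 0;0 0 0 0;0 0 0 0"
}}

```text
time_s: 27.28
tcp_pos: [0.4416, 0.2681, 0.3006]
tcp_rot: [[0.996, 0.086, 0.0], [0.086, -0.996, 0.0], [0.0, -0.0, -1.0]]
contact_force: [0.6, 0.4, -0.4]
width: 0.0251
```

```bash
python3 go.py .4431 .2677 .1813 5; python3 -c "
from h import *
im,p=snap('wrist','w12')"
```

```text
t 27.275 tcp [0.4416 0.2681 0.3006] yaw 4.94 -> d [ 0.14  0.05 11.93] turn -0.06 F [ 0.6  0.4 -0.4] w 0.0251 q [ 23.  25.  97.  -0.  58. 108.]
w12 27.325 [0.4417 0.2681 0.3008] 0.02559825420928839
```

View pics/w12.png

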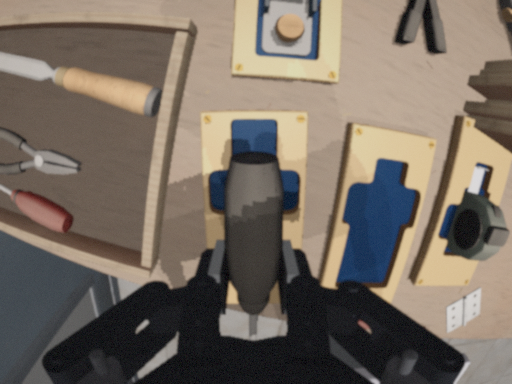

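```bash
python3 - <<'E'
from h import *
im,p=load("w12")
for n,X,Y,z in [('tail top rim',253,157,.139),('tail',253,157,.150),('tailL',229,160,.139),('tailR',277,160,.139),('cut far',254,121,.018),('cut L',231,140,.018),('cut R',277,140,.018),('notchL',209,192,.018),('notchR',299,192,.018),('join',254,308,.139)]: print(n,(onz(p,np.array(X+0.),np.array(Y+0.),z)*1000).round(1))
cv2.imwrite("pics/w12z.png",cv2.resize(im[100:345,190:320],None,fx=2.4,fy=2.4,interpolation=cv2.INTER_CUBIC))
E
```

```text
tail top rim [496.4 273.6 139. ]
tail [498.4 273.7 150. ]
tailL [494.2 284.2 139. ]
tailR [496.  262.7 139. ]
cut far [505.1 273.6  18. ]
cut L [487.3 291.7  18. ]
cut R [490.7 252.7  18. ]
notchL [439.3 308.2  18. ]
notchR [446.4 228.   18. ]
join [412.7 265.7 139. ]
```

View pics/w12z.png

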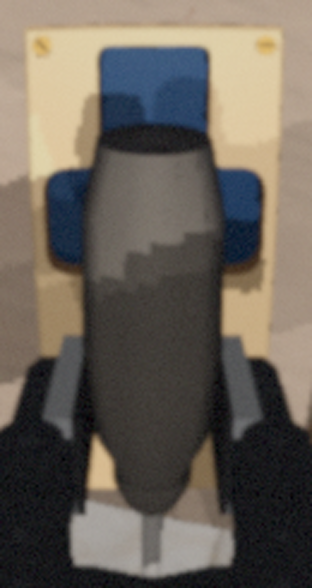

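The driver sits within 1 mm laterally of the cut-out's centre line. It needs about 2 mm ahead. Lowering it.

Emit:
{"name": "servo_tool", "arguments": {
  "deltas": "0.2 0.05 3 0;0 0 4 0;0 0 2.5 0;0 0 1 0;0 0 0.5 0;0 0 0.4 0;0 0 0.3 0;0 0 0.15 0;0 0 0 0;0 0 0 0"
}}

```text
time_s: 28.58
tcp_pos: [0.4435, 0.2678, 0.1818]
tcp_rot: [[0.996, 0.086, 0.0], [0.086, -0.996, 0.0], [0.0, -0.0, -1.0]]
contact_force: [0.5, 0.7, -1.1]
width: 0.0252
```

```bash
python3 go.py .4438 .2679 .1813 5
```

```text
t 28.575 tcp [0.4435 0.2678 0.1818] yaw 4.95 -> d [ 0.03 -0.01  0.05] turn -0.05 F [ 0.5  0.7 -1.1] w 0.0252 q [ 23.  35. 103.  -0.  42. 108.]
```

Emit:
{"name": "servo_tool", "arguments": {
  "deltas": "0 0 0.1 0;0 0 0 0"
}}

```text
time_s: 28.82
tcp_pos: [0.4435, 0.2678, 0.1813]
tcp_rot: [[0.996, 0.086, 0.001], [0.086, -0.996, 0.0], [0.001, -0.0, -1.0]]
contact_force: [-2.1, -1.0, 5.8]
width: 0.0252
```

Emit:
{"name": "servo_tool", "arguments": {
  "deltas": "0 0 0 0;0 0 0 0;0 0 0 0;0 0 0 0",
  "jaw": 130
}}

```text
time_s: 29.32
tcp_pos: [0.4434, 0.2677, 0.1806]
tcp_rot: [[0.996, 0.086, -0.0], [0.086, -0.996, -0.0], [-0.0, 0.0, -1.0]]
contact_force: [-0.2, -0.2, 1.0]
width: 0.042
```

Emit:
{"name": "servo_tool", "arguments": {
  "deltas": "0 0 -1 0;0 0 -3 0;0 0 -4 0;0 0 -4 0;0 0 -3 0;0 0 0 0"
}}

```text
time_s: 30.08
tcp_pos: [0.4438, 0.2679, 0.3337]
tcp_rot: [[0.996, 0.086, 0.006], [0.086, -0.996, 0.002], [0.006, -0.002, -1.0]]
contact_force: [-0.4, 0.2, -0.3]
width: 0.042
```

```bash
python3 -c "
from h import *
im,p=snap('wrist','w13')"; python3 go.py .692 .123 .3 0
```

```text
w13 30.125 [0.4434 0.2677 0.3318] 0.04196742463924265
t 30.125 tcp [0.4434 0.2677 0.3318] yaw 4.95 -> d [23.51 16.57  3.23] turn 4.95 F [ 0.2 -0.2 -1.1] w 0.042 q [ 23.  23.  95.  -0.  62. 108.]
```

View pics/w13.png

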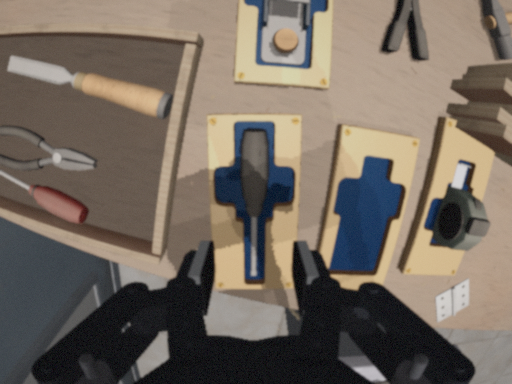

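The driver is centred in its cut-out with its tip in the slot. Now the spring clamp.

Emit:
{"name": "servo_tool", "arguments": {
  "deltas": "3 2.1 0 0;4.2 3 0 0;4.2 3 0 0;4.2 3 0 0;4.2 3 0 0;3.4 2.4 0.5 2.2;0 0 1.5 3;0 0 1 0;0 0 0 0;0 0 0 0",
  "jaw": 0
}}

```text
time_s: 31.38
tcp_pos: [0.6886, 0.1239, 0.3011]
tcp_rot: [[1.0, -0.003, 0.0], [-0.003, -1.0, -0.0], [0.0, 0.0, -1.0]]
contact_force: [0.3, 0.3, 0.0]
width: 0.0853
```

```bash
python3 -c "
from h import *
im,p=snap('wrist','w14')"; python3 go.py .689 .1232 .177 -.3
```

```text
w14 31.425 [0.6887 0.1238 0.3015] 0.08544301516798723
t 31.425 tcp [0.6887 0.1238 0.3015] yaw -0.19 -> d [ 0.02  0.06 12.45] turn 0.11 F [0.8 0.7 0.4] w 0.0854 q [ 4. 43. 64. -0. 73. 94.]
```

View pics/w14.png

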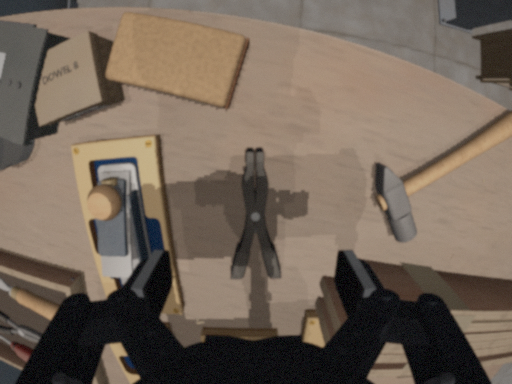

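The clamp is aligned with the tool axis, its rivet at (255,216). Grip it.

Emit:
{"name": "servo_tool", "arguments": {
  "deltas": "0 0.05 3 0;0 0 4 0;0 0 2.8 0;0 0 1.5 0;0 0 0.7 0;0 0 0.4 0;0 0 0 0;0 0 0 0"
}}

```text
time_s: 32.42
tcp_pos: [0.6891, 0.1229, 0.1776]
tcp_rot: [[1.0, -0.004, 0.002], [-0.004, -1.0, -0.0], [0.002, -0.0, -1.0]]
contact_force: [0.8, 0.5, -0.3]
width: 0.0853
```

Emit:
{"name": "servo_tool", "arguments": {
  "deltas": "0 0 0 0;0 0 0 0;0 0 0 0;0 0 0 0;0 0 0 0;0 0 0 0;0 0 0 0;0 0 0 0",
  "jaw": 255,
  "newtons": 35
}}

```text
time_s: 33.42
tcp_pos: [0.6888, 0.1228, 0.1767]
tcp_rot: [[1.0, -0.004, 0.0], [-0.004, -1.0, -0.0], [0.0, 0.0, -1.0]]
contact_force: [0.9, -0.3, 0.5]
width: 0.0219
```

```bash
python3 go.py .689 .1232 .177 -.3; python3 ins.py w10 w13
```

```text
t 33.425 tcp [0.6888 0.1228 0.1767] yaw -0.25 -> d [ 0.02 -0.04 -0.03] turn 0.05 F [ 0.9 -0.3  0.5] w 0.0219 q [ 4. 50. 70. -0. 60. 94.]
w10  px [280. 202.] out 402.1 3.3 size 49.8 117.1 ang 86.4 | blue ctr [425.6  -6.6] rect 432.7 -6.7 54.1 18.7 4.7
w10  px [223. 184.] out 421.0 55.2 size 33.0 150.5 ang 85.7 | blue ctr [431.9  52.7] rect 439.9 52.0 21.0 61.9 77.5
w10  px [ 64. 195.] out 416.9 265.6 size 197.4 94.0 ang 5.1 | blue ctr [438.  273.1] rect 415.9 271.2 178.7 70.2 6.3
w10  px [148. 184.] out 415.3 142.7 size 92.7 197.1 ang 89.1 | blue ctr [414.3 144.8] rect 414.5 145.6 76.0 136.8 89.4
w13  px [366. 213.] out 419.5 143.5 size 92.8 189.4 ang 89.5 | blue ctr [414.7 140.6] rect 414.1 139.7 75.4 136.3 89.7
w13  px [254. 212.] out 409.8 265.6 size 185.4 92.9 ang 5.1 | blue ctr [425.8 266.4] rect 412.7 273.8 82.8 164.6 78.5
```

Emit:
{"name": "servo_tool", "arguments": {
  "deltas": "0 0 -1.5 0;0 0 -4 0;0 0 -5 0;0 0 -4 0;0 0 -1.5 0;-3 -0.2 0 0;-5 -0.4 0 0;-5 -0.4 0 0;-5 -0.4 0 0;-4.5 -0.4 0 0.4;-2.3 -0.2 1 0;0 0 2 0;0 0 1 0;0 0 0 0;0 0 0 0"
}}

```text
time_s: 35.3
tcp_pos: [0.4413, 0.1441, 0.2969]
tcp_rot: [[1.0, -0.012, 0.0], [-0.012, -1.0, -0.0], [0.0, 0.0, -1.0]]
contact_force: [-0.4, 0.1, -0.3]
width: 0.022
```

```bash
python3 -c "
from h import *
im,p=snap('wrist','w15')
cv2.imwrite('pics/w15z.png',cv2.resize(im[70:345,180:330],None,fx=2.1,fy=2.1,interpolation=cv2.INTER_CUBIC))"; python3 go.py .4408 .1425 .1827 -.7
```

```text
w15 35.35 [0.4413 0.1441 0.297 ] 0.02223567239239792
t 35.35 tcp [0.4413 0.1441 0.297 ] yaw -0.66 -> d [-0.06  0.16 11.43] turn 0.04 F [ 0.5  0.7 -0.7] w 0.0222 q [  9.  21. 105.  -0.  54.  99.]
```

View pics/w15z.png

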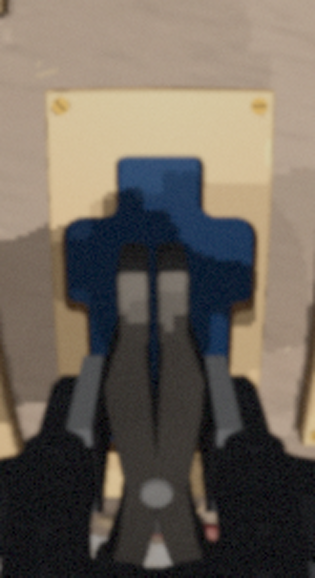

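```bash
python3 - <<'E'
from h import *
_,p=load("w15")
g=lambda X,Y,z:(onz(p,np.array(180+(X+.5)/2.1-.5),np.array(70+(Y+.5)/2.1-.5),z)*1000).round(1)
for n,X,Y,z in [('cut far',160,157,.018),('cut L',117,190,.018),('cut R',204,190,.018),('notchL',65,262,.018),('notchR',256,262,.018),('notchfar',90,218,.018),('notchfarR',230,218,.018),('out L far',46,92,.018),('out R far',272,92,.018),('jaw tip low',153,250,.132),('jaw tip hi',153,268,.144),('tipL',117,270,.14),('tipR',189,270,.14),('rivet',156,493,.147)]: print(n,g(X,Y,z))
E
```

```text
cut far [485.3 141.9  18. ]
cut L [472.  159.4  18. ]
cut R [471.7 124.2  18. ]
notchL [441.7 182.2  18. ]
notchR [440.9 101.8  18. ]
notchfar [460.5 170.8  18. ]
notchfarR [460.  113.4  18. ]
out L far [512.6 186.9  18. ]
out R far [511.8  97.1  18. ]
jaw tip low [480.5 144.5 132. ]
jaw tip hi [480.2 144.5 144. ]
tipL [478.5 152.2 140. ]
tipR [478.3 136.8 140. ]
rivet [424.2 144.4 147. ]
```

The clamp has to shift about 1.2 mm back and 2 mm to the right before going down.

Emit:
{"name": "servo_tool", "arguments": {
  "deltas": "-0.12 0.2 3 0;0 0 3.5 0;0 0 2.4 0;0 0 1 0;0 0 0.5 0;0 0 0.4 0;0 0 0.3 0;0 0 0.2 0;0 0 0 0;0 0 0 0"
}}

```text
time_s: 36.6
tcp_pos: [0.4398, 0.1421, 0.1838]
tcp_rot: [[1.0, -0.011, 0.0], [-0.011, -1.0, -0.0], [0.0, 0.0, -1.0]]
contact_force: [0.3, 0.4, -0.9]
width: 0.022
```

```bash
python3 go.py .4401 .142 .1827 -.7
```

```text
t 36.6 tcp [0.4398 0.1421 0.1838] yaw -0.65 -> d [0.03 0.01 0.11] turn 0.05 F [ 0.3  0.4 -0.9] w 0.022 q [  8.  31. 111.  -0.  37.  99.]
```

Emit:
{"name": "servo_tool", "arguments": {
  "deltas": "0 0 0.1 0;0 0 0.05 0;0 0 0 0"
}}

```text
time_s: 36.98
tcp_pos: [0.4399, 0.1421, 0.1824]
tcp_rot: [[1.0, -0.011, 0.001], [-0.011, -1.0, -0.0], [0.001, 0.0, -1.0]]
contact_force: [1.1, -0.4, 3.0]
width: 0.0222
```

Emit:
{"name": "servo_tool", "arguments": {
  "deltas": "0 0 0 0;0 0 0 0;0 0 0 0;0 0 0 0",
  "jaw": 140
}}

```text
time_s: 37.48
tcp_pos: [0.4397, 0.1421, 0.1821]
tcp_rot: [[1.0, -0.011, -0.0], [-0.011, -1.0, -0.0], [-0.0, 0.0, -1.0]]
contact_force: [0.5, 0.5, 0.3]
width: 0.0389
```

Emit:
{"name": "servo_tool", "arguments": {
  "deltas": "0 0 -1 0;0 0 -3 0;0 0 -4 0;0 0 -5 0;0 0 -5 0;0 0 -3 0;0 0 0 0;0 0 0 0;0 0 0 0;0 0 0 0"
}}

```text
time_s: 38.72
tcp_pos: [0.4396, 0.1421, 0.3913]
tcp_rot: [[1.0, -0.011, -0.002], [-0.011, -1.0, -0.0], [-0.002, 0.0, -1.0]]
contact_force: [-1.2, 1.0, -0.2]
width: 0.0386
```

```bash
python3 -c "
from h import *
snap('wrist','w16');im,p=snap('scene','s2');cv2.imwrite('pics/s2z.png',cv2.resize(im[170:340,80:340],None,fx=3,fy=3,interpolation=cv2.INTER_CUBIC))"
```

```text
w16 38.775 [0.4397 0.1421 0.3914] 0.038416189278002354
s2 38.825 [0.4397 0.1421 0.3916] 0.03827343174582657
```

View pics/w16.png

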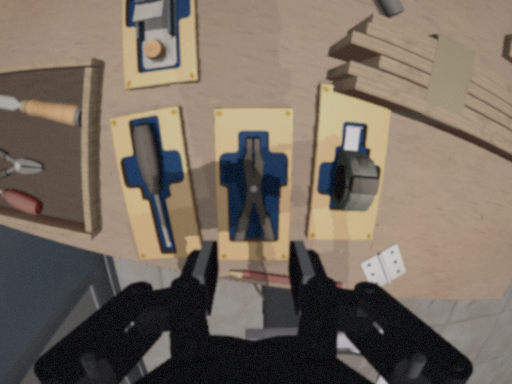

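View pics/s2z.png

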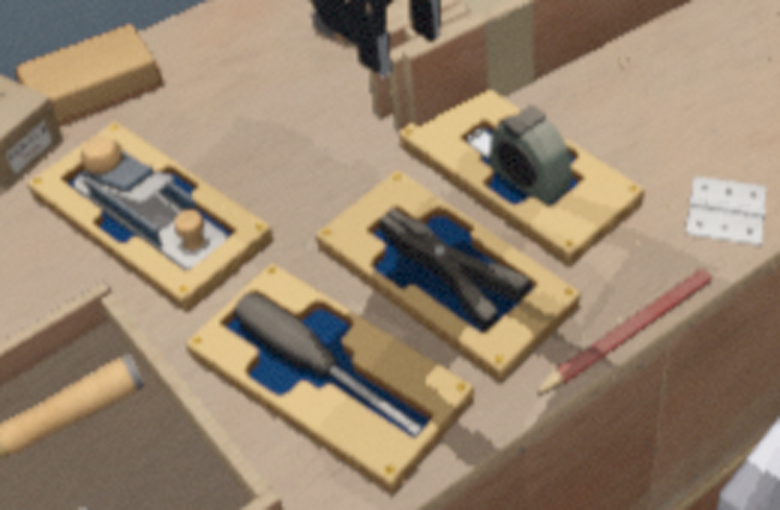

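All four tools are in their inserts. One last numeric height check before handing in.

```bash
python3 - <<'E'
from h import *
im,p=load("w16");_,s=load("s2");_,p13=load("w13");_,p7=load("w7")
cv2.imwrite("pics/w16z.png",cv2.resize(im[95:265,105:400],None,fx=2.7,fy=2.7,interpolation=cv2.INTER_CUBIC))
z=lambda X,Y:(s,80+(X+.5)/3-.5,170+(Y+.5)/3-.5)
for n,a,b in [('clamp rivet',(p,254,188),z(440,251)),('drv tip',(p,170,248),z(418,429)),('tape hook',(p,354,126),z(474,132)),('clamp handle R end',(p,269,239),z(487,315)),('plane small knob',(p,153,48),z(190,222))]:
    X,e=tri([a,b]);print(n,(X*1000).round(1),(np.array(e)*1000).round(1))
E
```

```text
clamp rivet [419.7 141.8  28. ] [0.1 0.1]
drv tip [332.1 257.7  12.2] [1. 1.]
tape hook [492.9  21.8  18. ] [0.4 0.4]
clamp handle R end [355.  138.1  12.6] [17.1 17.1]
plane small knob [584.9 250.9  37. ] [0.8 0.8]
```

View pics/w16z.png

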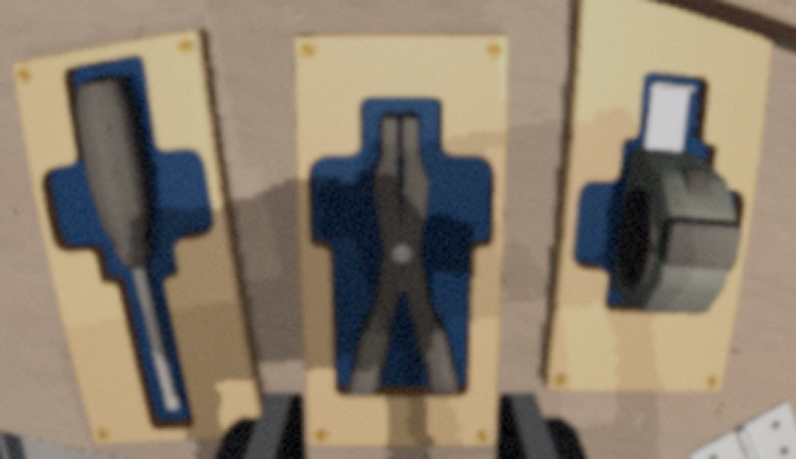

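The hook's height of 18 mm doesn't match the expected 10–11 mm. I'll re-measure it from two wrist views.

```bash
python3 - <<'E'
from h import *
a,pa=load("w10");b,pb=load("w16");c,pc=load("w13")
A=cv2.resize(a[105:225,210:300],None,fx=5,fy=5,interpolation=cv2.INTER_CUBIC)
B=cv2.resize(b[105:225,320:400],None,fx=5,fy=5,interpolation=cv2.INTER_CUBIC)[:600]
cv2.imwrite("pics/hk.png",np.hstack([A[:,:400],B[:,:400]])[:600])
# hook: bright low-saturation blob, compare centroids
def blob(im,r):
    x0,y0,x1,y1=r;h=cv2.cvtColor(im[y0:y1,x0:x1],cv2.COLOR_BGR2HSV);m=cv2.inRange(h,(0,0,150),(180,45,255))
    n,l,s,ct=cv2.connectedComponentsWithStats(m);i=1+np.argmax(s[1:,4]);print(s[i]+[x0,y0,0,0,0]);
    v,u=np.nonzero(l==i);v=v+y0;u=u+x0;k=v<=v.min()+3
    return u[k].mean(),v.min()-.5
ua=blob(a,(235,105,275,155));ub=blob(b,(335,110,375,160));print(ua,ub,[(x*1000).round(1) for x in [*tri([(pa,*ua),(pb,*ub)])] if isinstance(x,np.ndarray)])
E
```

```text
[245 118  19  29 507]
[344 126  17  25 340]
(np.float64(254.06666666666666), np.float64(117.5)) (np.float64(352.59615384615387), np.float64(125.5)) [array([492.6,  20.6,   7.9])]
```

View pics/hk.png

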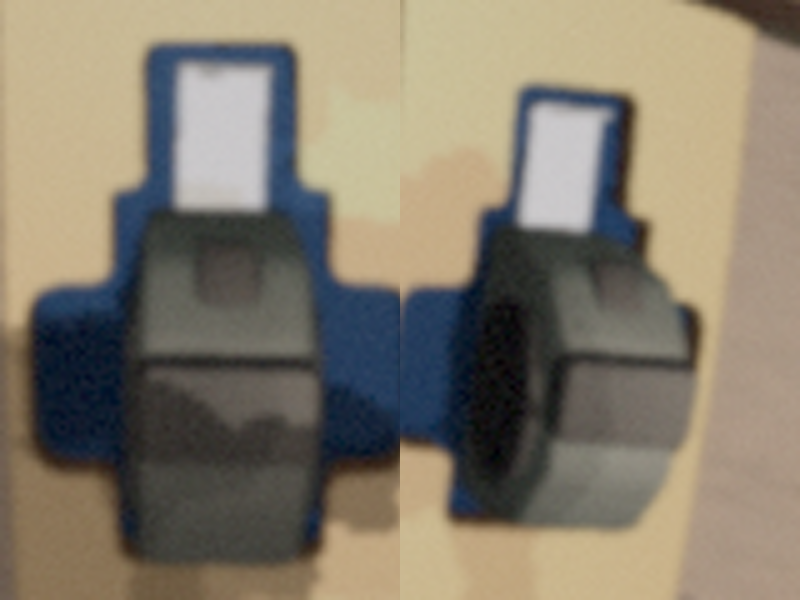

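The two wrist views put the hook at about 8 mm, which means it lies on the bottom, free all round in its slot. The 18 mm came from a coarse reading in the scene picture. Handing in.

```bash
python3 -c "
from plant import ticket,status
print(status.observe()['time_s'],status.observe()['contact_force'].round(1));print(ticket.finish_job())"
```

```text
38.825 [ 0.   0.1 -0.4]
the job is handed in; nothing more can be done
None
```

I put the plane, tape, black screwdriver and spring clamp, in that order, into their matching inserts. Each was lowered until it touched bottom at the expected height and then let go. I handed in at 38.8 s with the gripper raised clear of everything.

**Last checks:** the final wrist and scene pictures show all four tools inside their cut-outs, the right way round. The measured heights of the driver tip (12 mm) and the plane's small knob (37 mm) fit tools lying on the bottom. The clamp's rivet read 28 mm, a few mm below the roughly 33 mm expected, which is within reading error.

**Checks that disagreed:**
- **Tape hook:** a first reading from the scene picture gave 18 mm. Re-measured from two wrist views it was about 8 mm, which means it lies on the bottom.
- **Clamp handle end:** one height attempt failed because the points picked in the two pictures did not match (17 mm apart), so I did not use it.
- **Lumber pile:** its height came out somewhere between 50 and 100 mm. I kept clear as if it were 100 mm and felt no contact.

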